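# Close up the polishing pot

### The job

Close up the polishing pot: first lift out the stirring paddle that lies across its rim and hang it by its eye on the peg of the stand. Then take the larger of the two lids by its knob and lower it onto the pot, keeping hold of it until it rests on the rim rather than dropping it, so that it sits fully home and level. Leave the pot standing where it is and do not disturb the other things on the bench.

Things in the scene. Friction and masses are not known exactly. Their poses are not given: they have to be found in the camera images.
- pot: round open steel pot, upright on the bench, outer diameter 116, height 75, wall 4 (mouth 108 across), inner floor 6 above its underside; loose, 0.75 kg. Origin: centre of its underside, z up.
- pot_rim (a point): centre of the pot's mouth at rim height, 75 above the pot's origin
- paddle: aluminium stirring paddle, 0.2 kg; its crossbar lies across the pot's rim, its blade hangs in the pot. Origin: centre of the crossbar's underside; x along the crossbar, z up. Crossbar 150 by 12 by 9 high; blade 62 (x) by 6 down to z = -50; above, an upright plate 46 wide (x), 8 thick (y) up to z = 92, with an eye at z = 32; its solid part z = 55 to 92 is gripped from above, across y
- paddle_eye (a point): centre of the round eye, diameter 30, through the paddle's upright plate along the paddle's y; 32 above the paddle's origin; axes as the paddle's
- stand: fixed steel stand: base 110 by 120 by 14 thick, round post of diameter 16 that ends at the peg's height, and a level peg of diameter 8 whose axis is 190 above the bench, running from the post's top along the stand's -x to 78 from the post's axis, where its end turns up (top 202 above the bench). Nothing stands above it. Origin: centre of the base's underside, z up
- peg_mid (a point): point on the peg's axis 38 from the post's axis, where the paddle should hang; axes as the stand's, so the peg points to -x
- lid: larger steel lid, knob up on the bench: disc of diameter 132 from z = 8 to 14; under it a locating step of diameter 98, z = 0 to 8, that enters the pot's mouth; on top a round knob of diameter 30, z = 14 to 44. Origin: centre of the step's underside. Seated, the disc lies on the rim and the origin is 8 below the rim. 0.28 kg
- small_lid: a smaller steel lid of the same form, disc of diameter 92, which belongs to another pot; it lies knob up on the bench (either lid may be nearer). Not to be moved.
- jar: white jar with a green cap, diameter 56, height 70; bystander
- cup: small open steel cup, diameter 76, height 55; bystander
- wrench: wrench 170 long lying on the bench; bystander
- screwdriver: screwdriver 170 long lying on the bench; bystander
- weight: dark steel weight, diameter 50, height 45, with a narrower top; bystander
There are look-alikes about, which are no part of the job. Several things have the shape of the paddle; the one meant has the colours described above.

How it is judged:
On the way, in this order (a step that is already met when the one before it is completed fails the run):
1. the paddle hangs by its eye on the peg, let go (x of paddle_eye in the frame of peg_mid between -0.042 and 0.042 m and y of paddle_eye in the frame of peg_mid between -0.013 and 0.013 m and z of paddle_eye in the frame of peg_mid between -0.018 and -0.002 m and contact force between paddle and stand above 0.4 N and contact force between paddle and the fingers below 0.1 N), for 0.2 s.
2. the lid, still held by the fingers, is down on the pot, its step within the mouth (z of lid in the frame of pot_rim below -0.004 m and horizontal distance between lid and pot_rim below 0.008 m and contact force between lid and the fingers above 0.5 N), for 0.1 s.
At the end, for the whole second after the job is handed in: Paddle hangs still and released, peg through its eye within 42 mm of the peg's middle point; larger lid released, its disc within 2 mm of fully home on the rim, centred within 8 mm, level within 0.03 rad; pot upright within 40 mm of its start (all of step 1 and z of lid in the frame of pot_rim between -0.01 and -0.006 m and horizontal distance between lid and pot_rim below 0.008 m and angle between the z axis of lid and the z axis of pot, either way round below 0.03 rad and angle between lid's own z axis and vertical below 0.035 rad and angle between pot's own z axis and vertical below 0.03 rad and height (world z) of pot below 0.004 m and distance of pot from where it was at the start of the episode below 0.04 m and contact force between lid and pot above 0.5 N and contact force between lid and the fingers below 0.1 N and linear speed of lid below 0.02 m/s and linear speed of paddle below 0.05 m/s); the robot touches nothing.
It fails at once if the pot is tipped or pushed more than 60 mm (angle between pot's own z axis and vertical above 0.35 rad or distance of pot from where it was at the start of the episode above 0.06 m).
It fails at once if a bystander is moved more than 30 mm (distance of any of small_lid, jar, cup, wrench, screwdriver, weight from where it was at the start of the episode above 0.03 m).
It also fails if it takes over 69 s, if anything falls off the work surface, if the arm or the gripper's body presses on something with over 40 N, if the wrist force passes 120 N, or if a joint passes its speed limit or range.

### The arm

A 6-joint arm with a two-finger parallel gripper is mounted at the origin on the work surface. World frame = base frame: x ahead of the robot, y to its left, z up, the work surface at z = 0. Lengths are in m, angles in rad, forces in N, time in s.
With the tool pointing down it reaches from about 0.25 to 0.85 m from the base axis. Payload 12.5 kg.
Tool frame: the origin (TCP) lies on the centre line of the jaws, within the pads' length; the fingertips stand 25 mm ahead of it and the grasp point (between the pads) lies 6 mm ahead of it; z points along the fingers, y is the line along which they close (so a half turn about z gives the same grasp; the last joint's range is limited). The gripper opens to 93 mm and grips with 3 to 60 N. Pads are 15 mm wide; open, the fingers measure 128 mm over their backs; the gripper's body (75 mm by 188 mm) begins 65 mm behind the grasp point.
Start: joints at [1.149, 0.351, 1.652, -0, 1.139, -0.085], TCP at [0.182, 0.519, 0.222] pointing down, gripper open.
Joint ranges: [-2.75, 2.75], [-0.79, 2.1], [0.01, 2.65], [-1.57, 4.71], [0.07, 3.14], [-2.87, 2.87]. Speed limits (rad/s): [2.22, 2.22, 2.79, 3.14, 3.14, 3.14].

### API

Orientations are given as a rotation vector (axis times angle).
In Python, from station import sensors, viewer, workorder gives the robot as it stands.
- The arm moves only by the shell command python3 -m inch 'ROWS'. ROWS is JSON, a list of rows, each a list of 5 numbers: the shift along the tool's x, y, z in mm, then the turn about the tool's z in degrees, then the opening, from 0 (shut) to 1 (fully open). In form: [[tx, ty, tz, roll, grip], ...]. A call has 1 to 12 rows; each row is the pose to reach, as a shift and turn from the pose commanded when the call began, along the tool's axes at that moment; what a row does not reach only later rows make up. A row lasts 1/10 s, in which the tool goes at most 50 mm and 8.59 degrees, less where a joint would pass 70% of its speed; a pose out of reach is approached as far as the arm can. A call with a gripper value outside its range is refused whole. The fingers move at their own pace and stop on an object; the grip force is fixed at half the most. Time passes only in rows, so rows that repeat a pose let the fingers close. It gives the time, the measured TCP pose, the force, the opening and the grip force at its end, in the units of the state.
- sensors.get_obs(): the state, without advancing time (a new reading comes with each control period).
- viewer.camera(name): name is "scene" or "top" or "wrist"; returns a dict with "color" (480x640x3 uint8, red, green, blue), "intrinsics" (3x3 intrinsics, pixels), "T" (4x4, takes a point from camera to world coordinates). Camera axes: x right, y down, z forward; pixel columns grow to the right and rows downward; lengths in m; the calibration is good to about 2 mm. A picture is of the moment at which its call begins. There is no depth.
- workorder.job_done(): hands the job in; it is judged then, once.
The state is a dict: "t": time; "joints": joint angles; "qvel": joint speeds; "joint_efforts": joint torques, N m; "eef_pos": TCP position; "orientation": TCP orientation; "wrist_force": force on the tool from outside, world axes, zero at the start; "ft_torque": the same for the moment, N m; "opening": finger opening in m; "gripper_force": force on a finger pad.
Only numpy, scipy, OpenCV 4.12 (cv2) and the standard library are available. Lean on these libraries where they do the work, as an engineer would, in place of code of your own. Each camera call takes 0.05 s, during which the arm holds its last target. There are 200 camera calls.

## Working session

There is one attempt and no reset: what is moved stays moved. The work goes in short steps, Python scripts to look and compute and a shell command to move; the robot and the scene stay as the last step left them, time stands still between calls to the robot, and variables do not carry over. Pictures are saved under pics/ and viewed, at most 10 in all, crops included, and the job is handed in when it is done.

```bash
mkdir -p pics; ls; python3 - <<'E'
from station import sensors, viewer
import cv2, numpy as np
o=sensors.get_obs(); print(o['t'],o['eef_pos'],o['orientation'],o['opening'])
for n in ("scene","top"):
    c=viewer.camera(n); cv2.imwrite(f"pics/{n}0.png",c["color"][:,:,::-1]); np.savez(f"pics/{n}0.npz",**c); print(n,c["intrinsics"].round(1).tolist(),c["T"].round(3).tolist())
E
```

```text
pics
0.0 [0.18159205 0.51880663 0.22182019] [-5.26421759e-01 -3.09689919e+00  1.73491872e-03] 0.0925428189853844
scene [[450.6, 0.0, 320.3], [0.0, 450.6, 236.7], [0.0, 0.0, 1.0]] [[-0.172, 0.72, -0.673, 1.173], [0.985, 0.134, -0.108, 0.149], [0.012, -0.681, -0.732, 0.836], [0.0, 0.0, 0.0, 1.0]]
top [[595.7, 0.0, 319.1], [0.0, 595.7, 237.2], [0.0, 0.0, 1.0]] [[0.005, -0.989, 0.15, 0.348], [-1.0, -0.003, 0.015, 0.046], [-0.014, -0.15, -0.989, 1.48], [0.0, 0.0, 0.0, 1.0]]
```

View pics/top0.png

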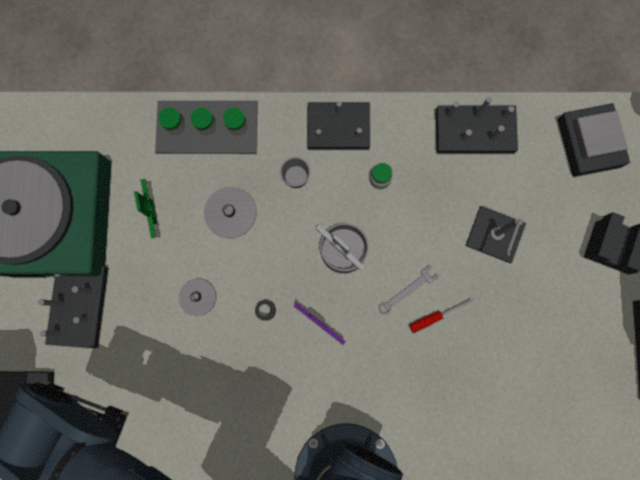

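View pics/scene0.png

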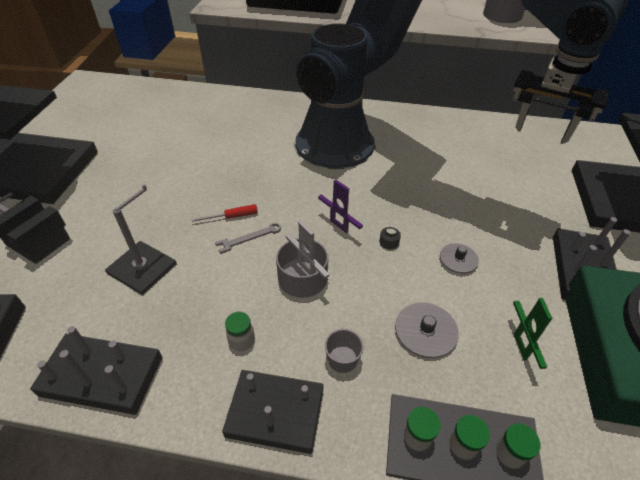

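The top view shows the pot with a bright aluminium paddle at (342,247). The look-alike paddles are green (147,208) and purple (319,322). The large lid is at (230,212), the small lid at (198,296) and the stand at (497,234). The aluminium paddle on the pot fits the description, so I'm confirming it with a crop.

```bash
python3 - <<'E'
import cv2, numpy as np
t=cv2.imread("pics/top0.png"); s=cv2.imread("pics/scene0.png")
z=lambda im,x,y:cv2.resize(im[y:y+75,x:x+100],(400,300),interpolation=cv2.INTER_CUBIC)
cv2.imwrite("pics/crop1.png",np.vstack([np.hstack([z(t,292,210),z(t,445,195)]),np.hstack([z(s,255,215),z(s,90,175)])]))
E
```

```text
(no output)
```

View pics/crop1.png

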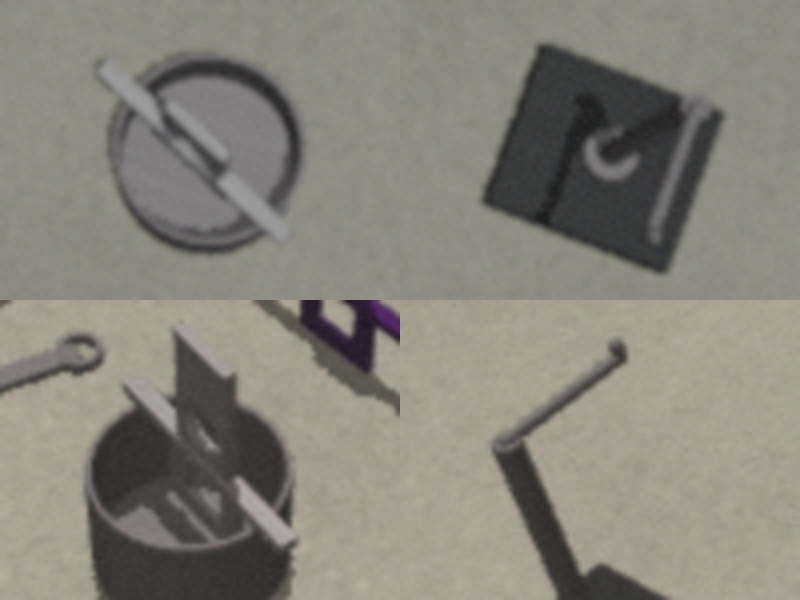

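Confirmed: the grey aluminium paddle lies in the pot. Its crossbar ends in the top view are at (317.5,227) and (363,269), and its plate top runs from (334.5,236) to (348,251). The peg runs from the post at (519.5,222) to its tip at (509,254.5).

```bash
cat > h.py <<'E'
import numpy as np, cv2
from scipy.spatial.transform import Rotation as R
def load(n): return dict(np.load(n))
def ray(c,uv):
    d=c["T"][:3,:3]@np.linalg.solve(c["intrinsics"],[uv[0],uv[1],1.0]); return c["T"][:3,3],d
def plane(c,uv,z):
    p,d=ray(c,uv); return p+d*(z-p[2])/d[2]
def tri(obs):
    A=np.zeros((3,3));b=np.zeros(3)
    for c,uv in obs:
        p,d=ray(c,uv); d=d/np.linalg.norm(d); M=np.eye(3)-np.outer(d,d); A+=M;b+=M@p
    return np.linalg.solve(A,b)
def proj(c,P):
    q=np.linalg.inv(c["T"])@np.r_[P,1]; q=c["intrinsics"]@q[:3]; return q[:2]/q[2]
def shot(n,f):
    from station import viewer
    c=viewer.camera(n); cv2.imwrite(f"pics/{f}.png",c["color"][:,:,::-1]); np.savez(f"pics/{f}.npz",**c); return c
def togo(P,yaw=None):
    "mm in tool axes from present TCP to P, and roll deg so that tool y is along yaw"
    from station import sensors
    o=sensors.get_obs(); r=R.from_rotvec(o["orientation"]); m=r.as_matrix()
    d=m.T@(np.array(P)-o["eef_pos"])*1000
    y=m[:,1]; out=d.round(1).tolist()
    if yaw is not None:
        x=m[:,0]; v=np.array([np.cos(yaw),np.sin(yaw),0]); a=np.degrees(np.arctan2(-v@x,v@y)); out.append((round(a,1),round((a+360)%360-180,1)))
    return out
E
python3 - <<'E'
from h import *
from station import sensors
t=load("pics/top0.npz"); s=load("pics/scene0.npz")
print("scene/T"); 
a,b=plane(t,(317.5,227),.084),plane(t,(363.2,268.7),.084); print("bar",a,b,(a+b)/2,np.linalg.norm(a-b))
a,b=plane(t,(334.5,235.7),.167),plane(t,(348.2,251.2),.167); d=b-a; print("plate",a,b,(a+b)/2,np.linalg.norm(d),np.degrees(np.arctan2(d[1],d[0])))
print("post",plane(t,(519.5,222),.192),tri([(t,(519.5,222)),(s,(117,210.7))]))
print("tip",plane(t,(509,254.5),.2),tri([(t,(509,254.5)),(s,(144.5,187.5))]))
g=t["color"]
print("lid disc",plane(t,(230,212),.014),"knob",plane(t,(229,210.5),.044))
o=sensors.get_obs(); print(R.from_rotvec(o["orientation"]).as_matrix().round(3))
w=np.load("pics/top0.npz")
E
```

```text
scene/T
bar [0.58419311 0.07085655 0.084     ] [ 0.48516117 -0.03708633  0.084     ] [0.53467714 0.01688511 0.084     ] 0.14648887701948207
plate [0.55056939 0.03133737 0.167     ] [0.51584364 0.00087948 0.167     ] [0.53320652 0.01610843 0.167     ] 0.04619048632864509 -138.74605694943082
post [ 0.57825055 -0.37245545  0.192     ] [ 0.57928239 -0.37422339  0.18480112]
tip [ 0.50565966 -0.3441509   0.2       ] [ 0.50644943 -0.34608655  0.19062032]
lid disc [0.63361449 0.2920882  0.014     ] knob [0.63151425 0.2896164  0.044     ]
[[-0.944  0.33  -0.   ]
 [ 0.33   0.944 -0.001]
 [ 0.    -0.001 -1.   ]]
```

```bash
python3 - <<'E'
from h import *
print(togo((0.534,0.0165,0.30),np.radians(137)))
E
```

```text
[-498.6, -357.7, -77.8, (np.float64(-66.3), np.float64(113.7))]
```

```bash
P='[-499,-358,-78,-66,0.7]'; python3 -m inch '[[-20,-15,-78,-5,0.7],[-499,-358,-78,-66,0.7],[-499,-358,-78,-66,0.7],[-499,-358,-78,-66,0.7],[-499,-358,-78,-66,0.7],[-499,-358,-78,-66,0.7],[-499,-358,-78,-66,0.7],[-499,-358,-78,-66,0.7],[-499,-358,-78,-66,0.7],[-499,-358,-78,-66,0.7],[-499,-358,-78,-66,0.7],[-499,-358,-78,-66,0.7]]'; python3 - <<'E'
from h import *
print(togo((0.534,0.0165,0.30),np.radians(137)))
E
```

```text
t: 1.3
eef_pos: [0.4783, 0.0963, 0.2953]
orientation: [1.245, -2.884, -0.0]
wrist_force: [1.8, 0.6, -0.5]
opening: 0.065
gripper_force: 0.0
[19.9, -95.2, -4.7, (np.float64(-0.3), np.float64(179.7))]
```

```bash
python3 -m inch '[[16,-44,-2,0,0.7],[20,-80,-5,0,0.7],[20,-95,-5,0,0.7],[20,-95,-5,0,0.7],[20,-95,-5,0,0.7]]'; python3 - <<'E'
from h import *
c=shot("wrist","w1"); print(togo((0.534,0.0165,0.30),np.radians(137))); print(proj(c,(0.534,0.0165,.167)))
E
```

```text
t: 1.8
eef_pos: [0.5325, 0.0195, 0.2999]
orientation: [1.245, -2.883, -0.001]
wrist_force: [-0.8, 0.1, 1.0]
opening: 0.065
gripper_force: 0.0
[1.2, -3.4, 0.1, (np.float64(-0.2), np.float64(179.8))]
[313.69785201 230.68800977]
```

View pics/w1.png

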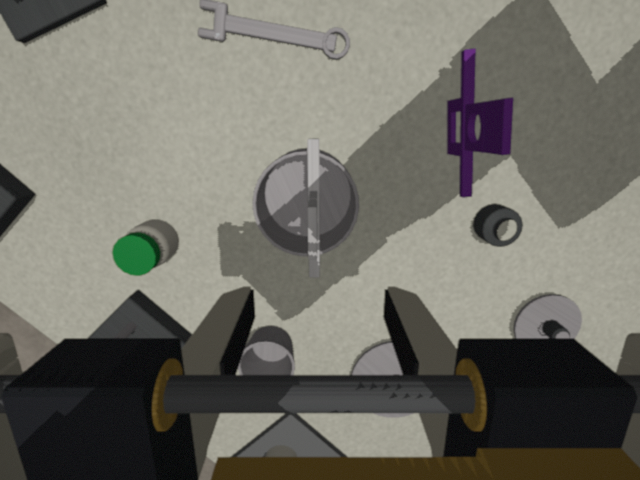

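The wrist view shows the aluminium bar running vertically from (314,139) to (314,277), so it is aligned with the tool. The pot rim ellipse is centred near (306,202).

```bash
python3 - <<'E'
from h import *
c=load("pics/w1.npz")
a,b=plane(c,(314,139),.084),plane(c,(314,277),.084); d=b-a
print(a,b,(a+b)/2,np.linalg.norm(d),np.degrees(np.arctan2(d[1],d[0])))
m=(a+b)/2
for k in(-.023,.023): 
  e=d/np.linalg.norm(d)*k+m; e[2]=.167; print(proj(c,e))
im=c["color"][120:290,285:345].astype(int).sum(2)
cv2.imwrite("pics/w1c.png",cv2.resize(c["color"][110:300,200:420,::-1],None,fx=3,fy=3,interpolation=cv2.INTER_CUBIC))
for k in (75,116): pass
print("pot", plane(c,(306,201),.075))
E
```

```text
[ 0.48513671 -0.03597391  0.084     ] [0.58721699 0.07161747 0.084     ] [0.53617685 0.01782178 0.084     ] 0.1483114546559682 46.50563794113246
[312.87518595 206.52465142]
[312.92460032 259.31040012]
pot [0.53560915 0.00462188 0.075     ]
```

View pics/w1c.png

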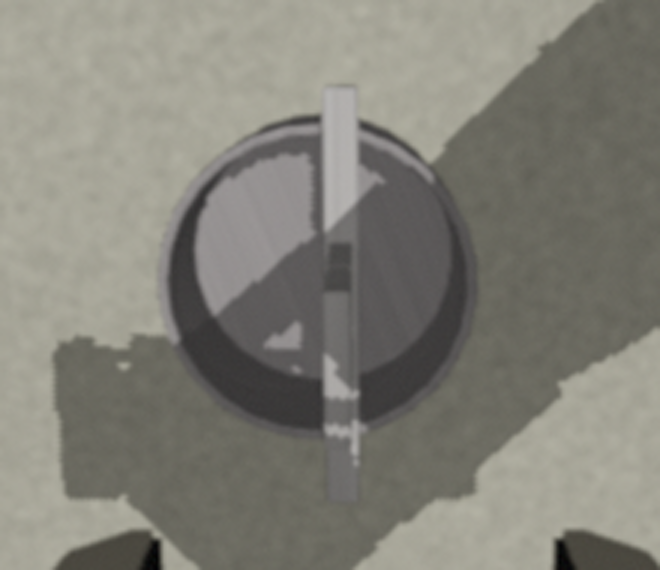

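The paddle plate is centred between the fingers, with its crossbar midpoint at (313,207). I'll descend and grip.

```bash
python3 - <<'E'
from h import *
print(togo((0.5352,0.0173,0.159),np.radians(136.5)))
E
python3 -m inch '[[0,0,20,0,0.7],[1,-3,60,0,0.7],[1,-3,100,0,0.7],[1,-3,125,0,0.7],[1,-3,138,0,0.7],[1,-3,141,0,0.7],[1,-3,141,0,0.7]]'; python3 - <<'E'
from h import *
print(togo((0.5352,0.0173,0.159),np.radians(136.5)))
E
```

```text
[-0.2, -3.9, 141.1, (np.float64(0.3), np.float64(-179.7))]
t: 2.55
eef_pos: [0.5349, 0.0162, 0.1601]
orientation: [-1.246, 2.883, -0.001]
wrist_force: [-0.4, -0.2, 0.2]
opening: 0.0646
gripper_force: 0.0
[-1.0, 0.5, 1.1, (np.float64(0.2), np.float64(-179.8))]
```

```bash
python3 -m inch '[[0,0,0,0,0.4],[0,0,0,0,0.2],[0,0,0,0,0.0],[0,0,0,0,0.0],[0,0,0,0,0.0],[0,0,0,0,0.0],[0,0,0,0,0.0],[0,0,0,0,0.0]]'; python3 -m inch '[[0,0,-3,0,0],[0,0,-10,0,0],[0,0,-20,0,0],[0,0,-32,0,0],[0,0,-45,0,0],[0,0,-60,0,0],[0,0,-75,0,0],[0,0,-90,0,0],[0,0,-100,0,0],[0,0,-100,0,0],[0,0,-100,0,0]]'; python3 - <<'E'
from h import *
shot("scene","s2"); shot("top","t2")
# target TCP: eye centre beyond tip, eye z .197 -> origin .165 -> TCP = +.084
d=np.array([-.0726,.0283]);d/=np.linalg.norm(d)
p=np.array([.579,-.3735])+d*.125
print(p,togo((*p,.249),np.radians(158.7)))
E
```

```text
t: 3.35
eef_pos: [0.5347, 0.0157, 0.1593]
orientation: [-1.245, 2.884, -0.0]
wrist_force: [0.3, -0.2, -1.0]
opening: 0.0078
gripper_force: 30.0
t: 4.45
eef_pos: [0.5344, 0.0158, 0.2591]
orientation: [1.245, -2.884, -0.0]
wrist_force: [0.9, -0.2, -3.0]
opening: 0.0074
gripper_force: 30.0
[ 0.46253558 -0.32810133] [299.5, -183.6, 9.7, (np.float64(-22.0), np.float64(158.0))]
```

```bash
python3 -m inch '[[10,-5,0,-1,0],[35,-20,0,-4,0],[70,-40,0,-7,0],[105,-59,0,-10,0],[140,-78,0,-13,0],[175,-98,0,-16,0],[210,-117,0,-19,0],[245,-137,0,-22,0],[275,-153,0,-22,0],[295,-165,0,-22,0],[303,-169,0,-22,0],[305,-170,0,-22,0]]'; python3 -m inch '[[0,0,0,0,0],[0,0,0,0,0],[0,0,0,0,0]]'; python3 - <<'E'
from h import *
s=shot("scene","s3"); t=shot("top","t3"); w=shot("wrist","w3")
z=lambda im,x,y:cv2.resize(im["color"][y:y+75,x:x+100,::-1],(400,300),interpolation=cv2.INTER_CUBIC)
cv2.imwrite("pics/c3.png",np.vstack([np.hstack([z(t,450,190),z(s,90,150)]),np.hstack([cv2.resize(w["color"][:,:,::-1],(400,300)),z(s,110,180)])]))
E
```

```text
t: 5.75
eef_pos: [0.4998, -0.0762, 0.237]
orientation: [1.65, -2.617, 0.086]
wrist_force: [0.4, -0.4, -2.6]
opening: 0.0077
gripper_force: 30.0
t: 6.05
eef_pos: [0.5, -0.0767, 0.2372]
orientation: [1.649, -2.618, 0.086]
wrist_force: [0.2, 0.2, -2.4]
opening: 0.0078
gripper_force: 30.0
```

View pics/c3.png

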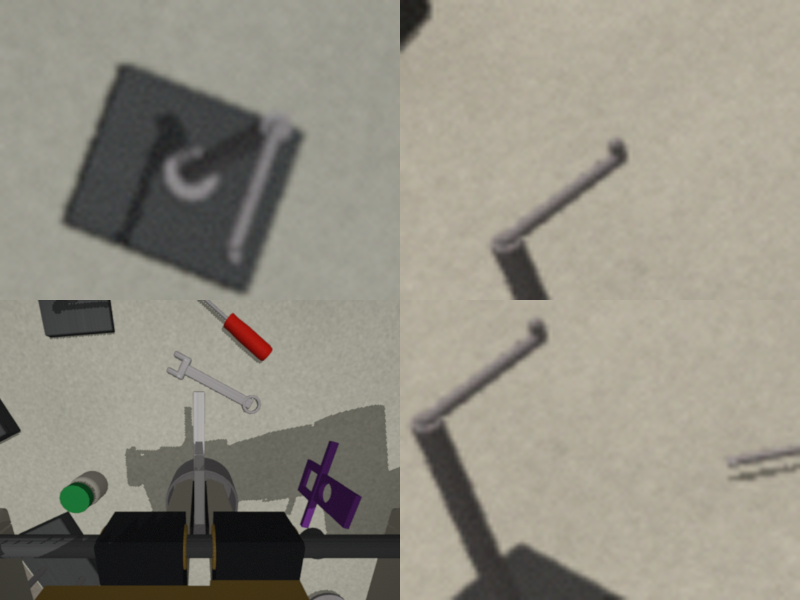

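The peg is unchanged in all views, and the paddle is held and clear of the pot. The arm stopped short and tilted slightly, so I'm checking the joints.

```bash
python3 - <<'E'
from h import *
from station import sensors
o=sensors.get_obs(); print(np.round(o["joints"],3)); print(R.from_rotvec(o["orientation"]).as_matrix().round(3))
E
```

```text
[-0.205  0.255  1.747 -0.08   1.136 -2.867]
[[-0.431 -0.902 -0.01 ]
 [-0.9    0.431 -0.072]
 [ 0.069 -0.022 -0.997]]
```

```bash
python3 -m inch '[[0,0,-5,8,0],[0,0,-10,16,0],[0,0,-15,24,0],[0,0,-20,32,0],[0,0,-20,40,0],[0,0,-20,48,0],[0,0,-20,56,0],[0,0,-20,64,0],[0,0,-20,72,0],[0,0,-20,80,0],[0,0,-20,86,0],[0,0,-20,88,0]]'; python3 - <<'E'
from h import *
from station import sensors
o=sensors.get_obs(); print(np.round(o["joints"],3)); print(R.from_rotvec(o["orientation"]).as_matrix().round(3))
print(togo((.447,-.322,.259),np.radians(-21.3)))
E
```

```text
t: 7.4
eef_pos: [0.5001, -0.0751, 0.257]
orientation: [0.646, 3.067, -0.114]
wrist_force: [0.4, 0.9, -2.7]
opening: 0.0076
gripper_force: 30.0
[-0.202  0.235  1.722 -0.078  1.181 -1.328]
[[-0.915  0.403 -0.01 ]
 [ 0.403  0.913 -0.072]
 [-0.02  -0.07  -0.997]]
[-50.8, -246.9, 16.3, (np.float64(87.5), np.float64(-92.5))]
```

Joint 6 hit its limit, so I turn the paddle the other way; it is symmetric. The leftover 4° tilt is about world x. That is nearly the peg axis, so it does no harm here.

```bash
python3 - <<'E'
from h import *
print(togo((.449,-.319,.252),np.radians(-21.3)))
E
python3 -m inch '[[-3,-15,0,8,0],[-8,-40,2,16,0],[-13,-65,4,24,0],[-18,-90,6,32,0],[-23,-115,9,40,0],[-28,-140,12,48,0],[-33,-165,15,56,0],[-38,-190,18,64,0],[-43,-210,20,72,0],[-46,-230,21,80,0],[-48,-240,22,86,0],[-49,-243,23,88,0]]'; python3 -m inch '[[0,0,0,0,0],[0,0,0,0,0],[0,0,0,0,0]]'; python3 - <<'E'
from h import *
from station import sensors
o=sensors.get_obs(); print(np.round(o["joints"],3)); print(R.from_rotvec(o["orientation"]).as_matrix().round(3))
print(togo((.449,-.319,.250),np.radians(-21.3)))
s=shot("scene","s4"); t=shot("top","t4"); w=shot("wrist","w4")
z=lambda im,x,y:cv2.resize(im["color"][y:y+75,x:x+100,::-1],(400,300),interpolation=cv2.INTER_CUBIC)
cv2.imwrite("pics/c4.png",np.vstack([np.hstack([z(t,450,190),z(s,90,150)]),np.hstack([cv2.resize(w["color"][:,:,::-1],(400,300)),cv2.resize(s["color"][100:300,60:327,::-1],(400,300))])]))
E
```

```text
[-51.3, -242.8, 23.0, (np.float64(87.5), np.float64(-92.5))]
t: 8.6
eef_pos: [0.4475, -0.3194, 0.2519]
orientation: [2.556, 1.731, -0.075]
wrist_force: [-0.2, -0.7, -2.1]
opening: 0.0076
gripper_force: 30.0
t: 8.9
eef_pos: [0.448, -0.3178, 0.2521]
orientation: [2.55, 1.739, -0.075]
wrist_force: [-0.9, 0.3, -2.8]
opening: 0.0078
gripper_force: 30.0
[-0.671  0.304  1.642 -0.068  1.159 -0.271]
[[ 0.365  0.931 -0.01 ]
 [ 0.928 -0.365 -0.072]
 [-0.071  0.017 -0.997]]
[-0.6, 1.3, 2.1, (np.float64(-0.2), np.float64(179.8))]
```

View pics/c4.png

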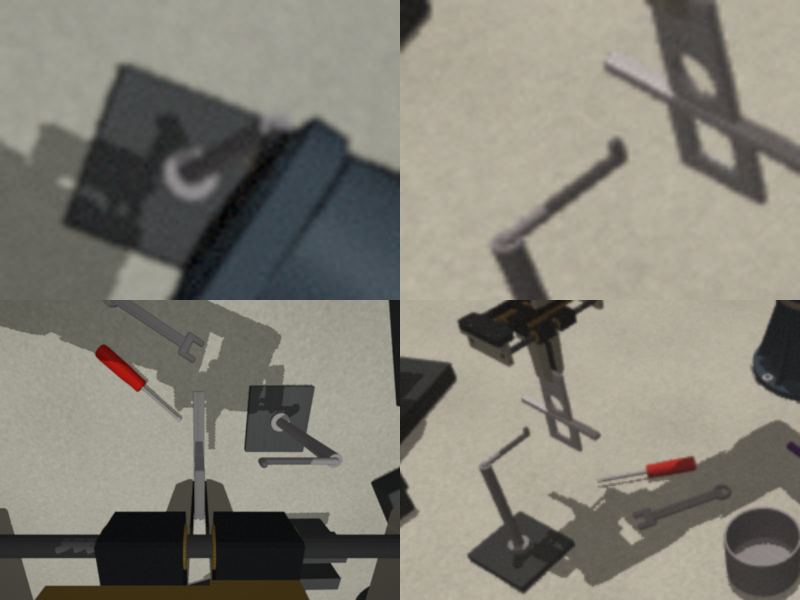

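The paddle is held beyond the peg's tip, facing it, with the eye at about (165,168) in the scene view. In the wrist view the peg tip is near (421,261) and the post near (541,256). I'll cross-check with the wrist camera.

```bash
python3 - <<'E'
from h import *
t=load("pics/top0.npz"); s=load("pics/s4.npz"); w=load("pics/w4.npz")
print("tip",tri([(t,(509,254.5)),(s,(144.5,187.5)),(w,(421,261))]), plane(w,(421,261),.195))
print("post",tri([(t,(519.5,222)),(s,(117,210.7)),(w,(541,256))]),plane(w,(541,256),.194))
from station import sensors
o=sensors.get_obs(); m=R.from_rotvec(o["orientation"]).as_matrix()
eye=o["eef_pos"]+m[:,2]*.052; print("eye",eye,proj(s,eye)); 
cr=s["color"][145:205,90:190]
print("eye tri plane from scene along row", [plane(s,(165,168.5),z).round(4).tolist() for z in(.19,.2,.21)])
big=np.hstack([cv2.resize(s["color"][145:210,125:190,::-1],(390,390),interpolation=cv2.INTER_CUBIC),cv2.resize(w["color"][220:298,400:560,::-1],(800-390,200),interpolation=cv2.INTER_CUBIC).repeat(1,0) if 0 else cv2.copyMakeBorder(cv2.resize(w["color"][220:300,400:564,::-1],(410,200),interpolation=cv2.INTER_CUBIC),0,190,0,0,cv2.BORDER_CONSTANT)])
cv2.imwrite("pics/c5.png",big)
E
```

```text
tip [ 0.50809121 -0.34478251  0.19180329] [ 0.50953341 -0.34175347  0.195     ]
post [ 0.5819509  -0.37177277  0.18871978] [ 0.58271361 -0.36777824  0.194     ]
eye [ 0.4474278  -0.32174788  0.2002025 ] [164.66004375 168.39683751]
eye tri plane from scene along row [[0.436, -0.3284, 0.19], [0.4474, -0.321, 0.2], [0.4588, -0.3136, 0.21]]
```

View pics/c5.png

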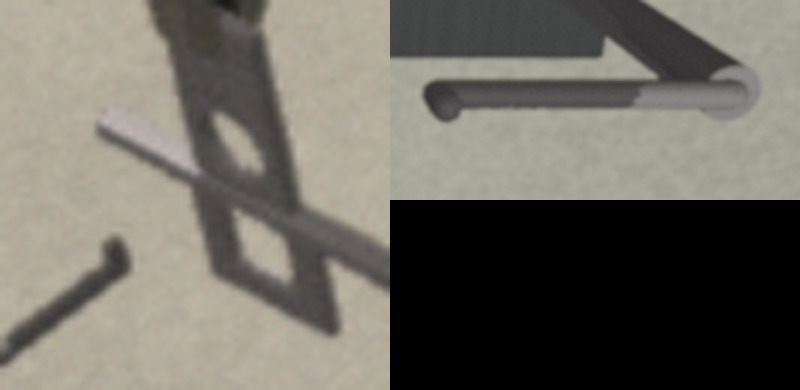

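The predicted eye projection (164.7,168.4) matches the image, and the eye sits on the peg line to within 1 mm. I'll thread it 105 mm along tool y, with the eye at about z = 0.195.

```bash
python3 -m inch '[[0,0,5,0,0],[0,8,5,0,0],[0,18,5,0,0],[0,28,5,0,0],[1,38,5,0,0],[1,48,5,0,0],[1,56,5,0,0],[1,64,5,0,0],[1,72,6,0,0],[2,80,6,0,0],[2,80,6,0,0],[2,80,6,0,0]]'; python3 - <<'E'
from h import *
s=shot("scene","s6"); w=shot("wrist","w6")
from station import sensors
o=sensors.get_obs(); m=R.from_rotvec(o["orientation"]).as_matrix()
eye=o["eef_pos"]+m[:,2]*.052; d=np.array([-.938,.347]); e=eye[:2]-[.581,-.3715]
print("eye",eye,e@d,e[0]*d[1]-e[1]*d[0])
cv2.imwrite("pics/c6.png",np.hstack([cv2.resize(s["color"][145:220,90:190,::-1],(400,300),interpolation=cv2.INTER_CUBIC),cv2.resize(w["color"][:,:,::-1],(400,300))]))
E
```

```text
t: 10.25
eef_pos: [0.5228, -0.3462, 0.2471]
orientation: [2.552, 1.736, -0.075]
wrist_force: [0.9, 1.0, -2.4]
opening: 0.0077
gripper_force: 30.0
eye [ 0.52212606 -0.34993034  0.19539903] 0.06270842982849278 -0.00019691155165429963
```

View pics/c6.png

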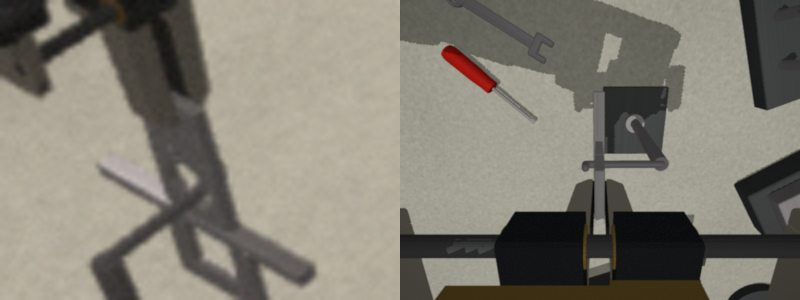

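The peg passes through the eye: in the scene crop its tip shows at about (205,185), and the wrist force is unchanged. I'll go on 25 mm and lower.

```bash
python3 -m inch '[[0,8,0,0,0],[0,16,0,0,0],[1,25,1,0,0],[1,25,4,0,0],[1,25,7,0,0],[1,25,10,0,0],[1,25,12,0,0],[1,25,14,0,0],[1,25,15,0,0],[1,25,15,0,0]]'; python3 - <<'E'
from h import *
from station import sensors
o=sensors.get_obs(); m=R.from_rotvec(o["orientation"]).as_matrix()
eye=o["eef_pos"]+m[:,2]*.052; print(eye)
E
```

```text
t: 11.35
eef_pos: [0.5463, -0.3556, 0.2326]
orientation: [2.552, 1.736, -0.075]
wrist_force: [-0.0, 0.3, -3.1]
opening: 0.0076
gripper_force: 30.0
[ 0.54572849 -0.35933988  0.18071041]
```

```bash
python3 -m inch '[[0,0,1,0,0],[0,0,2,0,0],[0,0,2,0,0]]'; python3 -m inch '[[0,0,0.5,0,0],[0,0,1,0,0],[0,0,1,0,0]]'
```

```text
t: 11.65
eef_pos: [0.5464, -0.3558, 0.2307]
orientation: [2.552, 1.736, -0.075]
wrist_force: [0.2, -0.2, -1.5]
opening: 0.0074
gripper_force: 30.0
t: 11.95
eef_pos: [0.5465, -0.3559, 0.2305]
orientation: [2.551, 1.736, -0.075]
wrist_force: [-1.5, 1.4, 5.4]
opening: 0.0079
gripper_force: 30.0
```

Contact made; release and back off upward.

```bash
python3 -m inch '[[0,0,-0.5,0,0.1],[0,0,-0.5,0,0.2],[0,0,-0.5,0,0.3],[0,0,-0.5,0,0.4],[0,0,-0.5,0,0.4],[0,0,-0.5,0,0.4],[0,0,-0.5,0,0.4]]'; python3 -m inch '[[0,0,-5,0,0.4],[0,0,-15,0,0.4],[0,0,-30,0,0.4],[0,0,-50,0,0.4],[0,0,-75,0,0.4],[0,0,-90,0,0.4],[0,0,-90,0,0.4]]'; python3 - <<'E'
from h import *
s=shot("scene","s7"); w=shot("wrist","w7"); t=shot("top","t7")
z=lambda c,x,y,W=100:cv2.resize(c["color"][y:y+W*3//4,x:x+W,::-1],(400,300),interpolation=cv2.INTER_CUBIC)
cv2.imwrite("pics/c7.png",np.vstack([np.hstack([z(s,80,150),z(t,290,205)]),np.hstack([z(w,0,0,640),z(t,170,130,200)])]))
print(togo((.633,.2905,.12),0.0))
E
```

```text
t: 12.65
eef_pos: [0.5463, -0.3558, 0.2301]
orientation: [2.552, 1.736, -0.075]
wrist_force: [-0.3, 0.6, 0.5]
opening: 0.037
gripper_force: 0.0
t: 13.35
eef_pos: [0.548, -0.3496, 0.3236]
orientation: [2.548, 1.733, -0.072]
wrist_force: [0.3, -0.2, -0.2]
opening: 0.0374
gripper_force: 0.0
[638.9, -157.8, 152.3, (np.float64(-21.5), np.float64(158.5))]
```

View pics/c7.png

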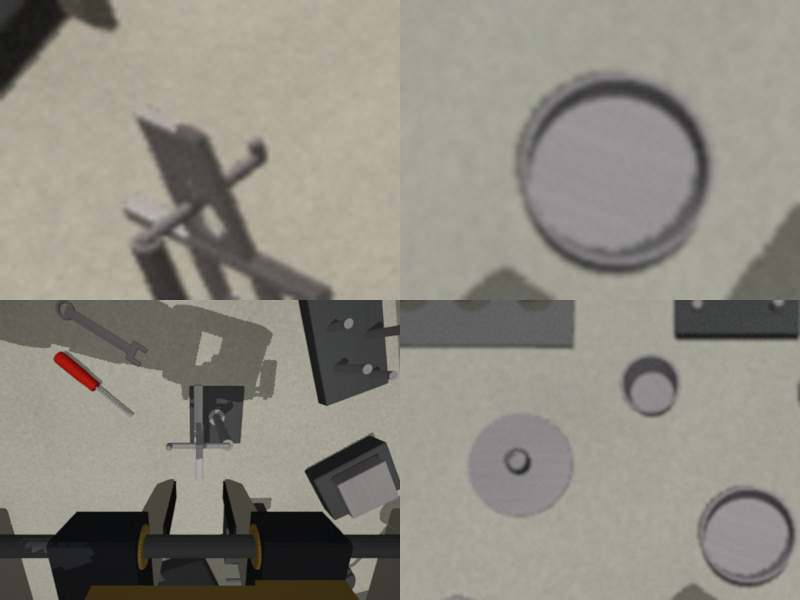

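The paddle hangs on the peg, released. The pot stands clear at top (343,248) and the large lid is at (230,212), with its knob near (229,210). I'll measure both by colour mask and circle fit.

```bash
cat >> h.py <<'E'
def circ(P):
    A=np.c_[2*P[:,:2],np.ones(len(P))]; s=np.linalg.lstsq(A,(P[:,:2]**2).sum(1),rcond=None)[0]
    return s[:2],np.sqrt(s[2]+s[:2]@s[:2])
def steel(c,box):
    x0,y0,x1,y1=box; im=cv2.GaussianBlur(c["color"],(3,3),0)[y0:y1,x0:x1].astype(int)
    # bench is greener than steel
    g=2*im[...,1]-im[...,0]-im[...,2]
    g8=np.clip(g*4+128,0,255).astype(np.uint8)
    th,m=cv2.threshold(g8,0,255,cv2.THRESH_BINARY_INV+cv2.THRESH_OTSU)
    cs,_=cv2.findContours(m,cv2.RETR_EXTERNAL,cv2.CHAIN_APPROX_NONE); k=max(cs,key=cv2.contourArea)
    return cv2.convexHull(k)[:,0,:]+[x0,y0],th
def fit(c,box,z,side=None,n=3):
    k,_=steel(c,box); P=np.array([plane(c,p,z) for p in k]); ctr=P[:,:2].mean(0)
    v=c["T"][:2,3]-ctr; v/=np.linalg.norm(v)
    if side: P=P[(P[:,:2]-ctr)@v<.0]      # far half only: silhouette there is the rim
    for _ in range(n):
        q,r=circ(P); e=abs(np.hypot(*(P[:,:2]-q).T)-r); P=P[e<max(.002,np.median(e)*2)]
    return q.round(4),round(r*1000,1),len(P)
E
python3 - <<'E'
from h import *
t=load("pics/t7.npz")
print("pot",fit(t,(305,212,385,282),.075,True)); print("lid",fit(t,(195,178,265,246),.014)); 
t0=load("pics/top0.npz"); print("lid0",fit(t0,(195,178,265,246),.014)); print("small",fit(t0,(170,270,225,322),.01))
s=load("pics/s7.npz"); print("pot s",fit(s,(268,225,338,300),.075,True)); print("lid s",fit(s,(385,295,470,362),.014))
E
```

```text
pot (array([0.5387, 0.0081]), np.float64(58.2), 15)
lid (array([0.634 , 0.2932]), np.float64(65.6), 31)
lid0 (array([0.6342, 0.2932]), np.float64(65.1), 28)
small (array([0.4215, 0.3686]), np.float64(46.0), 25)
pot s (array([0.5397, 0.0066]), np.float64(59.0), 15)
lid s (array([0.637 , 0.2917]), np.float64(66.3), 34)
```

```bash
python3 -m inch '[[0,0,-20,0,0.6],[20,-7,-20,-3,0.6],[50,-20,-20,-6,0.6],[90,-35,-15,-9,0.6],[130,-49,-5,-12,0.6],[170,-63,5,-15,0.6],[210,-77,15,-18,0.6],[250,-92,25,-21,0.6],[290,-107,30,-21,0.6],[315,-118,35,-21,0.6],[328,-125,40,-21,0.6],[330,-126,45,-21,0.6]]'; python3 -m inch '[[0,0,0,0,0.6],[0,0,0,0,0.6],[0,0,0,0,0.6]]'; python3 - <<'E'
from h import *
w=shot("wrist","w8"); 
p=proj(w,(.539,.0075,.075)); print(p)
b=[int(max(p[0]-85,0)),int(max(p[1]-85,0)),int(p[0]+85),int(p[1]+85)]
print(fit(w,b,.075,True)); print(togo((.539,.0075,.3),0.))
k,th=steel(w,b); print(k.min(0),k.max(0),th,w["T"][:3,3])
from station import sensors
print(sensors.get_obs()["joints"].round(3))
E
```

```text
t: 14.7
eef_pos: [0.5503, 0.0007, 0.2487]
orientation: [2.199, 2.181, -0.091]
wrist_force: [0.3, -0.1, -0.1]
opening: 0.0557
gripper_force: 0.0
t: 15.0
eef_pos: [0.5509, -0.0013, 0.2498]
orientation: [2.201, 2.177, -0.089]
wrist_force: [0.6, 1.0, 0.1]
opening: 0.0554
gripper_force: 0.0
[307.502045   200.74937359]
(array([0.54  , 0.0084]), np.float64(56.6), 26)
[4.9, -12.4, -50.5, (np.float64(-0.6), np.float64(179.4))]
[248 129] [370 255] 140.0 [0.55364764 0.09551446 0.40427165]
[-0.051  0.331  1.61  -0.078  1.207 -0.012]
```

```bash
python3 - <<'E'
from h import *
print(togo((.6345,.290,.15),np.radians(-7.9)))
E
python3 -m inch '[[10,4,0,1,0.6],[40,12,0,3,0.6],[75,22,0,5,0.6],[110,32,5,7,0.6],[145,42,10,7.5,0.6],[180,52,20,7.5,0.6],[215,62,30,7.5,0.6],[250,72,45,7.5,0.6],[270,78,60,7.5,0.6],[280,80,75,7.5,0.6]]'; python3 -m inch '[[0,0,0,0,0.6],[0,0,0,0,0.6],[0,0,0,0,0.6]]'; python3 - <<'E'
from h import *
from station import sensors
o=sensors.get_obs(); print(R.from_rotvec(o["orientation"]).as_matrix().round(3)[:,1:].tolist())
w=shot("wrist","w9"); p=proj(w,(.6345,.2925,.014)); print(p)
b=[int(max(p[0]-140,0)),int(max(p[1]-120,0)),int(p[0]+140),int(min(p[1]+130,479))]
print(fit(w,b,.014)); k,th=steel(w,b); print(k.min(0),k.max(0),th)
print(togo((.6345,.2925,.042),0.))
E
```

```text
[298.5, 81.2, 77.8, (np.float64(7.3), np.float64(-172.7))]
t: 16.05
eef_pos: [0.6329, 0.2739, 0.1529]
orientation: [2.334, 2.029, -0.084]
wrist_force: [0.4, 0.4, 0.3]
opening: 0.0559
gripper_force: 0.0
t: 16.35
eef_pos: [0.633, 0.2718, 0.1552]
orientation: [2.336, 2.026, -0.083]
wrist_force: [-0.2, 1.0, 0.2]
opening: 0.0558
gripper_force: 0.0
[[0.99, -0.009], [-0.141, -0.072], [0.002, -0.997]]
[316.94292134 197.31304919]
(array([0.6352, 0.2949]), np.float64(65.1), 52)
[239 111] [396 265] 140.0
[28.7, -1.7, 111.5, (np.float64(-8.1), np.float64(171.9))]
```

```bash
python3 - <<'E'
from h import *
print(togo((.6349,.2948,.043),None))
E
python3 -m inch '[[10,-1,20,0,0.6],[24,-1,50,0,0.6],[31,-1,80,0,0.6],[31,-1,95,0,0.6],[31,-1,105,0,0.6],[31,-1,110,0,0.6],[31,-1,110,0,0.6],[31,-1,110,0,0.6]]'; python3 - <<'E'
from h import *
print(togo((.6349,.2948,.043),None))
E
```

```text
[30.9, -1.6, 110.3]
t: 17.2
eef_pos: [0.6354, 0.2956, 0.0432]
orientation: [2.335, 2.027, -0.082]
wrist_force: [-0.3, -0.2, -1.0]
opening: 0.0558
gripper_force: 0.0
[-0.9, -0.4, 0.3]
```

```bash
python3 -m inch '[[0,0,0,0,0.4],[0,0,0,0,0.2],[0,0,0,0,0],[0,0,0,0,0],[0,0,0,0,0],[0,0,0,0,0],[0,0,0,0,0]]'; python3 -m inch '[[0,0,-3,0,0],[0,0,-10,0,0],[0,0,-22,0,0],[0,0,-40,0,0],[0,0,-60,0,0],[0,0,-80,0,0],[0,0,-100,0,0],[0,0,-118,0,0],[0,0,-130,0,0],[0,0,-130,0,0],[0,0,-130,0,0]]'; python3 - <<'E'
from h import *
from station import sensors
o=sensors.get_obs(); m=R.from_rotvec(o["orientation"]).as_matrix(); print(o["eef_pos"],m[:,1:].round(3).tolist())
z=o["eef_pos"][2]-.043+.014+.001
w=shot("wrist","w10")
for n,h in (("top",40),("scene",55)):
    c=shot(n,n+"10"); p=proj(c,(*o["eef_pos"][:2],z)); b=[int(p[0]-h),int(p[1]-h),int(p[0]+h),int(p[1]+h)]
    print(n,p,fit(c,b,z))
E
```

```text
t: 17.9
eef_pos: [0.6349, 0.2957, 0.0421]
orientation: [2.335, 2.028, -0.084]
wrist_force: [-0.6, -0.1, 2.9]
opening: 0.0278
gripper_force: 30.0
t: 19.0
eef_pos: [0.6358, 0.3049, 0.1711]
orientation: [2.335, 2.028, -0.086]
wrist_force: [-0.3, -0.1, -5.0]
opening: 0.0279
gripper_force: 30.0
[0.63578248 0.30489871 0.17113793] [[0.99, -0.011], [-0.14, -0.072], [-0.0, -0.997]]
top [215.34312117 200.26758748] (array([0.6283, 0.353 ]), np.float64(118.1), 7)
scene [445.89133539 292.75742662] (array([0.5914, 0.3109]), np.float64(107.7), 16)
```

```bash
cat >> h.py <<'E'
def ransac(c,ctr,z,r=.066,win=.02,lo=40,hi=100):
    "best circle of known radius through Canny edge points, rays cast on plane z"
    g=cv2.cvtColor(c["color"],cv2.COLOR_RGB2GRAY); e=cv2.Canny(cv2.GaussianBlur(g,(3,3),0),lo,hi)
    p=proj(c,(*ctr,z)); v,u=np.nonzero(e); k=np.hypot(u-p[0],v-p[1])<200
    P=np.array([plane(c,q,z)[:2] for q in zip(u[k],v[k])]); d=np.hypot(*(P-ctr).T); P=P[abs(d-r)<win]
    G=np.stack(np.meshgrid(np.arange(-win,win,.001),np.arange(-win,win,.001)),-1).reshape(-1,2)+ctr
    n=np.array([(abs(np.hypot(*(P-q).T)-r)<.0012).sum() for q in G]); q=G[n.argmax()]
    for _ in range(3):
        I=P[abs(np.hypot(*(P-q).T)-r)<.002]; q2,r2=circ(I)
        D=I-q; L=np.hypot(*D.T); q=q+2*((L-r)[:,None]*D/L[:,None]).mean(0)
    a=np.degrees(np.arctan2(*(I-q).T[::-1])); return q.round(4),len(I),np.histogram(a,8,(-180,180))[0].tolist(),q2.round(4),round(r2*1000,1)
E
python3 - <<'E'
from h import *
c0=np.array([.6353,.3035])
print(ransac(load("pics/w9.npz"),np.array([.635,.294]),.014))
for n in("w10","scene10","top10"): print(n,ransac(load(f"pics/{n}.npz"),c0,.143))
E
```

```text
(array([0.6351, 0.2947]), 208, [0, 2, 72, 0, 0, 21, 87, 26], array([0.6348, 0.2948]), np.float64(65.6))
w10 (array([0.6356, 0.3043]), 734, [75, 80, 47, 98, 108, 113, 123, 90], array([0.6356, 0.3045]), np.float64(65.4))
scene10 (array([0.6361, 0.3019]), 137, [23, 25, 30, 12, 16, 25, 5, 1], array([0.6361, 0.3019]), np.float64(65.9))
top10 (array([0.6287, 0.2928]), 61, [3, 9, 26, 12, 5, 5, 1, 0], array([0.629 , 0.2927]), np.float64(65.8))
```

The lid is held, centred under the TCP to within about 1 mm (a full disc circle in the wrist view). I'll carry it over the pot.

```bash
python3 - <<'E'
from h import *
print(togo((.5395,.0088,.150),None))
E
python3 -m inch '[[-10,-2,0,0,0],[-35,-8,0,0,0],[-70,-16,0,0,0],[-105,-24,0,0,0],[-140,-31,0,0,0],[-175,-38,0,0,0],[-210,-44,0,0,0],[-240,-49,0,0,0],[-265,-52,10,0,0],[-285,-54,20,0,0],[-297,-55,30,0,0],[-300,-55,30,0,0]]';  python3 -m inch '[[0,0,0,0,0],[0,0,0,0,0],[0,0,0,0,0]]'; python3 - <<'E'
from h import *
print(togo((.5395,.0088,.150),None))
E
```

```text
[-304.2, -53.7, 43.0]
t: 20.35
eef_pos: [0.5383, 0.0131, 0.1622]
orientation: [2.337, 2.027, -0.088]
wrist_force: [0.2, -0.1, -4.2]
opening: 0.0279
gripper_force: 30.0
t: 20.65
eef_pos: [0.5397, 0.015, 0.1638]
orientation: [2.334, 2.029, -0.084]
wrist_force: [0.1, -0.7, -3.8]
opening: 0.0278
gripper_force: 30.0
[-5.1, 0.6, 14.2]
```

```bash
python3 - <<'E'
from h import *
print(togo((.5395,.0088,.124),None))
E
python3 -m inch '[[-1,1,10,0,0],[-2,1,20,0,0],[-3,1,30,0,0],[-3,1,37,0,0],[-3,1,40,0,0],[-3,1,40,0,0],[-3,1,40,0,0]]'; python3 - <<'E'
from h import *
from station import sensors
o=sensors.get_obs(); p=o["eef_pos"]; z=p[2]-.0421
print(p,togo((.5395,.0088,.1091),None))
for n in ("wrist","scene","top"): print(n,ransac(shot(n,n+"12"),p[:2],z+.014))
E
```

```text
[-3.3, 0.6, 40.1]
t: 21.35
eef_pos: [0.5397, 0.0083, 0.124]
orientation: [2.335, 2.028, -0.084]
wrist_force: [-0.1, 0.6, -4.0]
opening: 0.0278
gripper_force: 30.0
[0.53972417 0.00830888 0.12395407] [1.5, -0.3, 14.8]
wrist (array([0.5394, 0.0072]), 755, [61, 45, 47, 85, 114, 155, 156, 92], array([0.5395, 0.0075]), np.float64(65.4))
scene (array([0.5416, 0.0057]), 77, [0, 9, 17, 5, 0, 8, 20, 18], array([0.5417, 0.0057]), np.float64(66.1))
top (array([0.5374, 0.008 ]), 25, [3, 8, 6, 4, 0, 2, 2, 0], array([0.5372, 0.0081]), np.float64(66.2))
```

Each camera puts the lid within 2 mm of the pot centre. I'll lower it onto the rim.

```bash
python3 -m inch '[[1,0,2,0,0],[2,0,5,0,0],[2,0,8,0,0],[2,0,10,0,0],[2,0,12,0,0],[2,0,13,0,0],[2,0,14,0,0],[2,0,14,0,0],[2,0,14,0,0]]'
```

```text
t: 22.4
eef_pos: [0.5397, 0.0093, 0.1097]
orientation: [2.335, 2.028, -0.085]
wrist_force: [-0.5, -1.0, -3.2]
opening: 0.0283
gripper_force: 30.0
```

```bash
python3 -m inch '[[0,0,0.5,0,0],[0,0,1,0,0],[0,0,1,0,0],[0,0,1,0,0]]'
```

```text
t: 22.8
eef_pos: [0.5398, 0.0092, 0.109]
orientation: [2.335, 2.028, -0.084]
wrist_force: [-1.5, 1.0, 4.0]
opening: 0.028
gripper_force: 30.0
```

The lid rests on the rim (force reversed, height as computed). Release and retreat.

```bash
python3 -m inch '[[0,0,0,0,0],[0,0,0,0,0],[0,0,0,0,0.35],[0,0,0,0,0.45],[0,0,0,0,0.6],[0,0,0,0,0.6],[0,0,0,0,0.6],[0,0,0,0,0.6]]'; python3 -m inch '[[0,0,-5,0,0.6],[0,0,-15,0,0.6],[0,0,-30,0,0.6],[0,0,-55,0,0.6],[0,0,-85,0,0.6],[0,0,-115,0,0.6],[0,0,-140,0,0.6],[0,0,-150,0,0.6],[0,0,-150,0,0.6],[0,0,-150,0,0.6]]'; python3 - <<'E'
from h import *
for n in ("wrist","scene","top"): 
    c=shot(n,n+"13"); print(n,ransac(c,np.array([.5395,.0085]),.081))
    if n=="scene":
        a=load("pics/s7.npz")["color"][150:225,80:180].astype(int); b=c["color"][150:225,80:180].astype(int); print("paddle change",(abs(a-b).max(2)>40)[25:].mean())
E
```

```text
t: 23.6
eef_pos: [0.5397, 0.0092, 0.1086]
orientation: [2.335, 2.028, -0.085]
wrist_force: [0.2, 0.7, -0.0]
opening: 0.0556
gripper_force: 0.0
t: 24.6
eef_pos: [0.5407, 0.02, 0.2573]
orientation: [2.336, 2.028, -0.086]
wrist_force: [0.3, -0.2, -0.2]
opening: 0.0558
gripper_force: 0.0
wrist (array([0.5398, 0.0092]), 472, [62, 55, 63, 57, 44, 64, 71, 56], array([0.5397, 0.0092]), np.float64(65.7))
scene (array([0.5404, 0.0061]), 124, [23, 25, 18, 14, 0, 9, 19, 16], array([0.5404, 0.006 ]), np.float64(66.0))
paddle change 0.0192
top (array([0.552 , 0.0114]), 39, [6, 8, 8, 0, 0, 3, 2, 12], array([0.5522, 0.0115]), np.float64(66.2))
```

```bash
python3 -c "
from station import workorder; print(workorder.job_done())"
```

```text
the job is handed in; nothing more can be done
None
```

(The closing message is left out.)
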